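# Hold a cleaning tablet over the filter basket with tongs

### The job

The cleaning tablets must not be touched by hand: draw the red-gripped tongs out of their stand, squeeze them on the blue-topped tablet in the tray, lift it out and finish while holding it still in the upright tongs, over the middle of the filter basket with the tablet at least 10 cm above the work top. Do not let it go: the program ends with the tablet held. Leave the green and orange tablets, the basket and the other things where they are.

Things in the scene. Friction and masses are not known exactly. Their poses are not given: they have to be found in the camera images.
- tablet_blue: Pressed cleaning tablet, a rounded block 36 (its x) x 26 (its y) x 16 mm high, about 20 g: white below, BLUE top layer. Origin: centre of its underside, z up. The one to take; it lies flat in one of the three compartments (any of them), its 26 mm width roughly across the compartment, along the tray's y, to within 0.2 rad.
- tablet_green: Pressed cleaning tablet, a rounded block 36 (its x) x 26 (its y) x 16 mm high, about 20 g: white below, green top layer. Origin: centre of its underside, z up. Leave it in its compartment.
- tablet_orange: Pressed cleaning tablet, a rounded block 36 (its x) x 26 (its y) x 16 mm high, about 20 g: white below, orange top layer. Origin: centre of its underside, z up. Leave it in its compartment.
- tray: White plastic tray, fixed, 80 (x) x 262 (y) x 24 mm high outside, walls and floor 4 mm thick, with two dividers that make three compartments in a row along its y, each about 72 (x) x 82 (y) mm inside, centres 86 mm apart. Origin: centre of its underside.
- tongs: Steel spring tongs with red grips, 135 mm tall, about 90 g, upright in the stand, jaws down. Origin: midway between the jaw tips, level with them; z up to the head; the jaws close along y (yaw + pi is the same). Two arms on hinges in the head always move alike; a spring holds them open. At rest the gap between the jaws is about 50 mm and they measure about 57 mm outside.
- tongs_grip (a point): Point midway between the red grips, 95 mm above the jaw tips: grip the tongs here from above, closing along their y. The head's top is 40 mm higher. The grips are 20 mm wide, 77 to 113 mm above the tips, and 46 mm apart over their outer faces at rest, 40 mm when the jaws hold a tablet. The jaw gap shrinks about 3.7 times as much as this.
- tongs_jaws (a point): Point midway between the two jaws, 9 mm above the jaw tips. Each jaw is 18 mm wide (x), 3 mm thick, 18 mm high.
- tongs_left: The tongs' arm on their +y side, with its grip and jaw. Origin: at its hinge, 127 mm above the jaw tips. The spring: a squeeze of the grips under about 7 N leaves the jaws wide open (5 N is enough to carry the tongs); about 11 N brings them to a tablet's width; 25 to 30 N holds a tablet firmly.
- tongs_right: The tongs' arm on their -y side, with its grip and jaw. Origin: at its hinge, 127 mm above the jaw tips.
- stand: Steel tongs stand, fixed: foot 75 x 100 x 4 mm with an open pocket of 29 (x) x 74 (y) mm outside, 46 mm high, 3 mm walls, its inner floor 7 mm above the work top. Origin: centre of the underside. Draw the tongs straight up, at least 45 mm, to free them.
- basket: Round steel filter basket standing open on the work top, 68 mm across, 25 mm high. Origin: centre of its underside.
- tablet_jar: White jar with blue lid, 72 mm across, 86 mm high, on the left side. Bystander. Origin: centre of its underside.
- espresso_cup: Small white cup, 63 x 92 x 51 mm, on the left side. Bystander. Origin: centre of its underside.
- glass: Clear drinking glass, 80 mm across, 88 mm high, at the back left. Bystander. Origin: centre of its underside.
- pitcher: Steel milk pitcher, 86 x 124 x 104 mm, at the back. Bystander. Origin: centre of its underside.
- timer: Small white kitchen timer standing on its edge, 22 x 62 x 56 mm, at the back. Bystander. Origin: centre of its underside.
- tamper: Coffee tamper with black handle, 58 mm across, 102 mm high, at the back. Bystander. Origin: centre of its underside.
Mind the look-alikes: they are no part of the job. Leave any black, pink or purple look-alike of the tablet_blue alone.

How it is judged:
By the outcome, as a careful person would: the job done as asked, in the order asked, and still so for the second after the job is handed in, while the arm keeps its last pose, push and grip.
It also fails if it takes over 45 s, if anything falls off the work surface, if the arm or the gripper's body presses on something with over 40 N, if the wrist force passes 120 N, or if a joint passes its speed limit or range.

### The arm

A 7-joint arm with a two-finger parallel gripper is mounted at the origin on a cart in front of the work surface, level with it; the furniture and walls round the work are solid. World frame = base frame: x ahead of the robot, y to its left, z up, the work surface at z = 0. Lengths are in m, angles in rad, forces in N, time in s.
With the tool pointing down it reaches from about 0.425 to 0.8 m from the base axis. Payload 8.3 kg.
Tool frame: the origin (TCP) lies between the finger pads; the fingertips stand 17 mm ahead of it and the grasp point (between the pads) lies 2 mm behind it; z points along the fingers, y is the line along which they close (so a half turn about z gives the same grasp; the last joint's range is limited). The gripper opens to 85 mm and grips with 20 to 120 N. Pads are 22 mm wide; open, the fingers measure 114 mm over their backs; the gripper's body (76 mm by 85 mm) begins 54 mm behind the grasp point. The pads swing forward as they close: fully open they stand 13 mm farther back than shut.
Start: joints at [1.045, 0.383, 0.016, 1.37, -0.006, 1.388, -0.046], TCP at [0.279, -0.559, 0.248] pointing down, gripper open.
Joint ranges: [-2.95, 2.95], [-0.25, 2.06], [-1.52, 1.56], [0.18, 2.33], [-1.44, 4.58], [0.02, 2.06], [-3.01, 3.01]. Speed limits (rad/s): [2.39, 2.39, 3.01, 3.01, 3.14, 3.14, 3.14].

### API

Orientations are given as a unit quaternion [x, y, z, w].
In Python, from workcell import sense, read_camera, calibration, close_job gives the robot as it stands.
- The arm moves only by the tool arm_command, never from a script. Its argument "moves" is a list of rows, each a list of 6 numbers: the shift along the tool's x, y, z in mm, then the turn, a rotation vector about the tool's x, y, z in degrees. A call has exactly 10 rows; each row is the pose to reach, as a shift and turn from the pose commanded when the call began, along the tool's axes at that moment; what a row does not reach only later rows make up. A row lasts 1/12 s, in which the tool goes at most 41.7 mm and 7.16 degrees, less where a joint would pass 70% of its speed; a pose out of reach is approached as far as the arm can. A call with a gripper value outside its range is refused whole. "claw" is the finger opening in mm, from 0 to 85.4, set as the call begins (left out, the last holds). The fingers move at their own pace and stop on an object; "newtons" is the grip in N (left out, the last holds). Time passes only in rows, so rows that repeat a pose let the fingers close, or fill a call up. It gives the time, the measured TCP pose, the force, the opening and the grip force at its end, in the units of the state.
- sense(): the state, without advancing time (a new reading comes with each control period).
- read_camera(name): name is "scene" or "top"; returns (picture, depth): 420x560x3 uint8, red, green, blue; 420x560 float32, m along the optical axis (not along the pixel's ray), 0 where there is no reading.
- calibration(name): a dict with "mtx" (3x3 intrinsics, pixels), "k1" (the pictures are not rectified: a ray, as slopes to the right and down, at radius r is drawn at 1 + k1 r^2 times it, then the intrinsics apply), "pose" (4x4, takes a point from camera to world coordinates). Camera axes: x right, y up, looking along -z (the intrinsics and any distortion apply to the point x, -y, -z); pixel columns grow to the right and rows downward; lengths in m; the calibration is good to about 2 mm. A picture is of the moment at which its call begins. calibration takes no time and is no camera call.
- close_job(): hands the job in; it is judged then, once.
The state is a dict: "time_s": time; "q": joint angles; "joint_vel": joint speeds; "joint_efforts": joint torques, N m; "tcp_pos": TCP position; "tool_rot": TCP orientation; "force": force on the tool from outside, world axes, zero at the start; "torque": the same for the moment, N m; "grip_width": finger opening in m; "grip_force": force on a finger pad.
Only numpy, scipy, OpenCV 4.12 (cv2) and the standard library are available. Lean on these libraries where they do the work, as an engineer would, in place of code of your own. Each camera call takes 0.05 s, during which the arm holds its last target. There are 200 camera calls.

## Working session

There is one attempt and no reset: what is moved stays moved. The work goes in short steps, Python scripts to look and compute and a tool call to move; the robot and the scene stay as the last step left them, time stands still between calls to the robot, and variables do not carry over. Pictures are saved under pics/ and viewed, at most 10 in all, crops included, and the job is handed in when it is done.

Besides the shell and the picture viewer there is one more tool, called after "Request:" as name(argument=value, ...) on one line, values as JSON. arm_command: Moves the arm, as the interface text tells. Its arguments: {"type":"object","properties":{"moves":{"type":"array"},"claw":{"type":"number"},"newtons":{"type":"number"}},"required":["moves"]}

```bash
mkdir -p pics; cat > h.py <<'E'
import numpy as np, cv2
from workcell import sense, read_camera, calibration, close_job
def grab(n):
    p,d=read_camera(n); np.savez(f'{n}.npz',p=p,d=d); return p,d
def save(p,f,box=None,s=1):
    if box: p=p[box[1]:box[3],box[0]:box[2]]
    p=cv2.resize(p,None,fx=s,fy=s,interpolation=cv2.INTER_CUBIC)
    cv2.imwrite(f'pics/{f}.png',p[:,:,::-1])
def cloud(n,d):
    c=calibration(n);K=np.array(c['mtx']);k=c['k1'];T=np.array(c['pose'])
    v,u=np.mgrid[:d.shape[0],:d.shape[1]].astype(float)
    x=(u-K[0,2])/K[0,0];y=(v-K[1,2])/K[1,1];a,b=x.copy(),y.copy()
    for _ in range(10):
        r=1+k*(a*a+b*b);a=x/r;b=y/r
    P=np.stack([a*d,-b*d,-d],-1)
    return P@T[:3,:3].T+T[:3,3]
E
python3 - <<'E'
from h import *
for n in('scene','top'):
    p,d=grab(n);save(p,n+'0',s=1.4)
    print(n,np.round(calibration(n)['pose'],3).tolist())
s=sense();print(s)
E
```

```text
scene [[-0.832, 0.256, -0.492, -0.131], [-0.554, -0.395, 0.733, 1.013], [-0.006, 0.882, 0.471, 0.761], [0.0, 0.0, 0.0, 1.0]]
top [[0.021, 0.981, -0.192, 0.338], [-1.0, 0.018, -0.014, 0.005], [-0.01, 0.193, 0.981, 1.256], [0.0, 0.0, 0.0, 1.0]]
{'time_s': 0.1, 'q': array([ 1.04506671,  0.38417974,  0.0163651 ,  1.37104043, -0.0063192 ,
        1.38819441, -0.04650224]), 'joint_vel': array([-9.59280960e-04, -5.51309005e-04, -3.40199341e-05, -2.88962930e-03,
       -2.29111335e-04, -1.25020972e-04, -2.27214750e-03]), 'joint_efforts': array([ 5.77750616e-03, -6.29132366e+01,  8.48868638e-01, -3.72754848e+01,
        1.68277672e-02,  1.04480825e-02, -6.68898451e-05]), 'tcp_pos': array([ 0.27890932, -0.55884766,  0.24736666]), 'tool_rot': array([ 9.73334818e-01,  2.29387328e-01, -2.05243400e-04, -8.62742491e-04]), 'force': array([ 0.218766  , -0.69462043, -0.52618552]), 'torque': array([ 0.04424493, -0.02401643, -0.00333692]), 'grip_force': 0.0, 'grip_width': 0.08529292765023026}
```

View pics/top0.png

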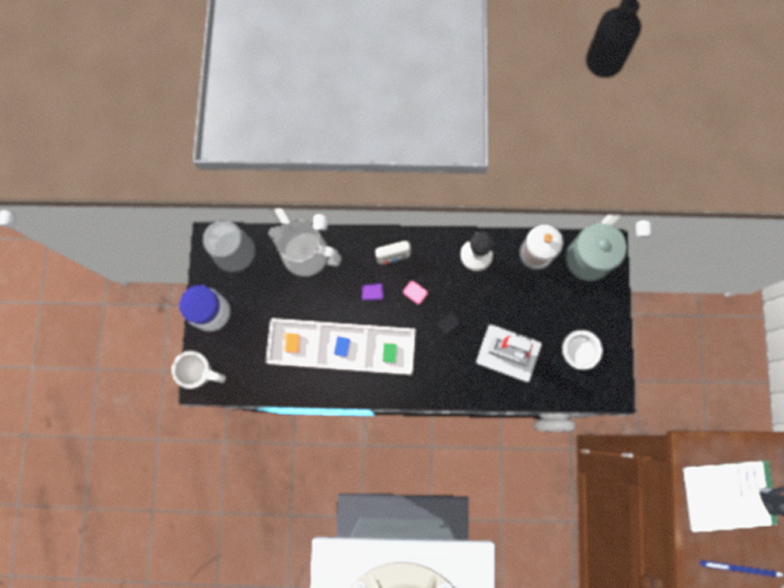

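View pics/scene0.png

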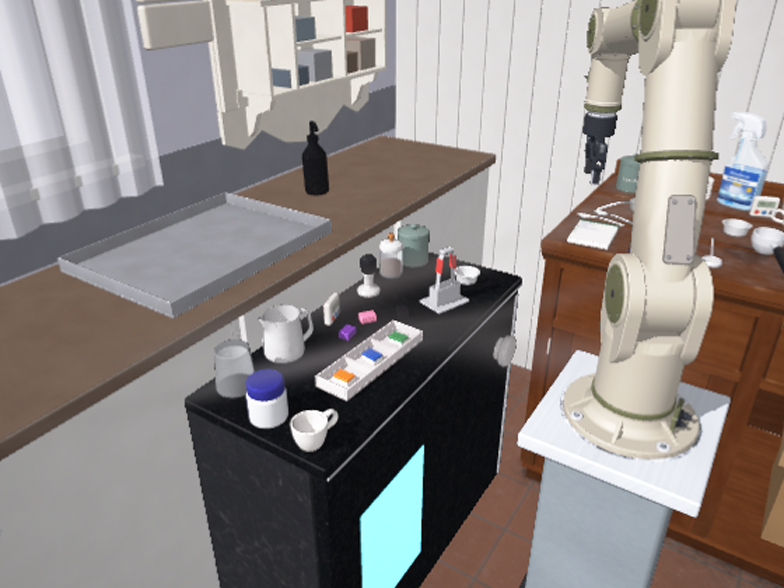

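The top view (shown at 1.4x) has the tray in the middle with orange (292,343), blue (343,347) and green (390,353). The tongs' stand is at (510,352) and the basket at (582,350). Look-alikes for blue are purple (372,292), pink (415,292), black (448,323) and the blue jar lid (200,304). I choose the one at (343,347), because it is blue-topped and lies in the tray.

```bash
python3 - <<'E'
from h import *
out=[]
z=np.load('top.npz');p,d=z['p'],z['d'];P=cloud('top',d)
a=cv2.resize(p[215:285,180:310],None,fx=6,fy=6,interpolation=cv2.INTER_CUBIC)[:, :780]
z2=np.load('scene.npz');ps,ds=z2['p'],z2['d'];S=cloud('scene',ds)
def rect(X,n):
    r=cv2.minAreaRect((X[:,:2]*1000).astype(np.float32));print(n,len(X),'rect mm',np.round(r[0],1),np.round(r[1],1),round(r[2],1),'z',np.round(np.percentile(X[:,2],[2,50,98])*1e3,1),'mean',np.round(X[:,:2].mean(0)*1e3,1))
def sel(P,m,x0,x1,y0,y1,z0,z1):
    return m&(P[...,0]>x0)&(P[...,0]<x1)&(P[...,1]>y0)&(P[...,1]<y1)&(P[...,2]>z0)&(P[...,2]<z1)
for n,Q,im,dd in(('top',P,p,d),('scene',S,ps,ds)):
    h=cv2.cvtColor(im,cv2.COLOR_RGB2HSV);ok=dd>0
    for pt in([(364,251),(245,248),(416,250)] if n=='top' else[(318,214),(334,195),(265,254)]):print(n,pt,np.round(Q[pt[1],pt[0]]*1e3,1))
    bl=ok&(h[...,0]>105)&(h[...,0]<122)&(h[...,1]>120)
    m=sel(Q,bl,.4,.65,-.1,.2,.01,.05)
    if m.sum():rect(Q[m],n+' blue')
    red=ok&((h[...,0]<8)|(h[...,0]>172))&(h[...,1]>120)
    m=sel(Q,red,.4,.65,-.4,-.1,.05,.2)
    if m.sum():rect(Q[m],n+' red')
    m=sel(Q,ok&(h[...,2]>100),.4,.65,-.32,-.12,.001,.012); rect(Q[m],n+' foot')
    m=sel(Q,ok,.4,.65,-.32,-.12,.125,.16)
    if m.sum():rect(Q[m],n+' head')
    m=sel(Q,ok,.4,.65,-.32,-.12,.04,.06)
    if m.sum():rect(Q[m],n+' pocket rim')
    m=sel(Q,ok&(h[...,2]>100),.4,.65,-.40,-.27,.017,.035);
    if m.sum():rect(Q[m],n+' basket')
    m=sel(Q,ok&(h[...,2]>100),.4,.65,-.1,.2,.018,.035); rect(Q[m],n+' tray rim')
b=cv2.resize(p[225:280,335:435],None,fx=6,fy=6,interpolation=cv2.INTER_CUBIC)
c=cv2.resize(ps[170:225,290:350],None,fx=5,fy=5,interpolation=cv2.INTER_CUBIC)
W=np.zeros((600,800,3),np.uint8);a=cv2.resize(a,(400,215));W[:215,:400]=a;W[:275,450:750]=c;W[270:600,:600]=b;save(W,'crop')
E
```

```text
top (364, 251) [ 486.8 -187.4    4.6]
top (245, 248) [486.9 116.6  19.3]
top (416, 250) [ 492.6 -323.    -2.3]
top blue 100 rect mm [489.  119.5] [20.8 31.1] 83.1 z [15.3 19.6 24.3] mean [489.1 119.5]
top red 18 rect mm [ 478.7 -178.8] [43.3 14.4] 52.2 z [ 96.6 108.7 120.1] mean [ 487.5 -167.2]
top foot 773 rect mm [ 542.6 -221. ] [217.2 194.9] 1.8 z [ 1.3  4.1 10.5] mean [ 488.3 -194.7]
top head 132 rect mm [ 485.7 -185.8] [35.7 22.8] 72.7 z [126.2 139.7 146. ] mean [ 484.8 -184.4]
top pocket rim 156 rect mm [ 565.8 -223.9] [ 94.8 222.6] 58.8 z [40.6 46.2 58.6] mean [ 544.4 -215.9]
top basket 197 rect mm [ 542.3 -320.1] [ 64.4 168.3] 84.2 z [17.9 23.5 28.4] mean [ 493.2 -317.9]
top tray rim 753 rect mm [549.5  86.5] [231.8 204. ] 86.9 z [18.2 21.7 30.8] mean [507.8  86.1]
scene (318, 214) [ 476.8 -174.3   11. ]
scene (334, 195) [ 502.2 -345.2    2.7]
scene (265, 254) [484.6 130.9  21.1]
scene blue 63 rect mm [489.8 122.9] [26.5 33.2] 79.4 z [15.4 19.4 22.8] mean [489.1 124.1]
scene red 77 rect mm [ 486.4 -183.2] [48.7 24.6] 69.1 z [ 86.8 103.  118.9] mean [ 487.3 -180. ]
scene foot 274 rect mm [ 543.8 -222.2] [211.8 197.3] 1.3 z [ 1.3  5.  10.8] mean [ 496.8 -193.7]
scene head 55 rect mm [ 484.2 -182.6] [35.2 20.1] 59.7 z [125.3 137.7 143.2] mean [ 484.8 -180.2]
scene pocket rim 162 rect mm [ 566.2 -228.4] [ 93.5 225.8] 58.7 z [40.4 46.2 58.9] mean [ 542.5 -216.9]
scene basket 135 rect mm [ 553.7 -321.9] [ 68.7 188.7] 85.0 z [17.3 23.4 34.2] mean [ 543.4 -316.9]
scene tray rim 528 rect mm [548.4  93.6] [214.2 206.6] 87.6 z [18.1 21.3 31.2] mean [503.5  95. ]
```

View pics/crop.png

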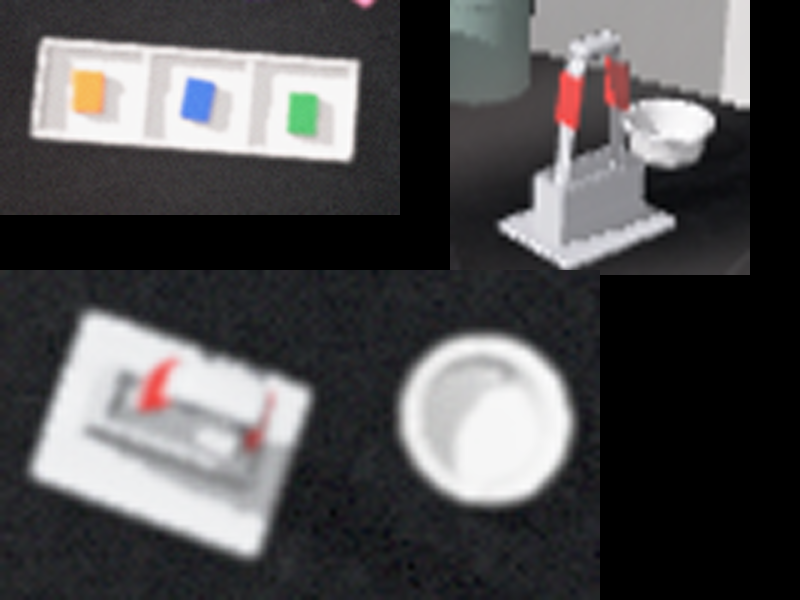

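The close crop shows the blue tablet in the middle compartment, flat, turned a little. The tongs stand upright in the stand, and the white round basket is to their right. Next come plane intersections from image contours in both cameras.

```bash
cat >> h.py <<'E'
def onplane(n,uv,z):
    c=calibration(n);K=np.array(c['mtx']);T=np.array(c['pose'])
    uv=np.atleast_2d(np.asarray(uv,float));x=(uv-K[[0,1],[2,2]])/K[[0,1],[0,1]];a=x.copy()
    for _ in range(10): a=x/(1+c['k1']*(a**2).sum(1,keepdims=True))
    D=np.c_[a[:,0],-a[:,1],-np.ones(len(a))]@T[:3,:3].T
    return (T[:3,3]+D*((z-T[2,3])/D[:,2:]))[:,:2]*1e3
def big(m,seed=None):
    n,l,s,c=cv2.connectedComponentsWithStats(m.astype(np.uint8))
    return l==(1+np.argmax(s[1:,4]))
E
python3 - <<'E'
from h import *
def rect(n,m,z,name):
    X=onplane(n,np.argwhere(m)[:,::-1],z);r=cv2.minAreaRect(X.astype(np.float32));print(n,name,len(X),np.round(r[0],1),np.round(r[1],1),round(r[2],1),'mean',np.round(X.mean(0),1))
for n in('top','scene'):
    z=np.load(n+'.npz');p,d=z['p'],z['d'];P=cloud(n,d);h=cv2.cvtColor(p,cv2.COLOR_RGB2HSV)
    R=lambda x0,x1,y0,y1:(P[...,0]>x0)&(P[...,0]<x1)&(P[...,1]>y0)&(P[...,1]<y1)
    rect(n,big((abs(h[...,0].astype(int)-112)<12)&(h[...,1]>100)&R(.44,.55,.08,.17)),.02,'blue')
    g=h[...,2]
    rect(n,big((g>90)&R(.42,.58,-.27,-.10)&(P[...,2]<.012)),.004,'foot')
    rect(n,big((g>90)&R(.42,.58,-.38,-.26)),.02,'basket')
    rect(n,big((g>90)&R(.40,.6,-.05,.27)),.024 if n=='top' else .02,'tray')
print('foot corners',onplane('top',[[335+x/6,225+(y-270)/6] for x,y in[(88,310),(313,387),(260,557),(30,475)]],.004).round(1).tolist())
print('tray corners',onplane('top',[[180+x/3.077,215+y/3.077] for x,y in[(42,38),(360,60),(352,160),(31,135)]],.024).round(1).tolist())
z=np.load('top.npz');P=cloud('top',z['d']);m=(abs(P[...,0]-.45)<.02)&(abs(P[...,1]+.08)<.03)&(z['d']>0);print('table z',np.median(P[m][:,2]))
z=np.load('scene.npz');P=cloud('scene',z['d']);m=(abs(P[...,0]-.45)<.02)&(abs(P[...,1]+.08)<.03)&(z['d']>0);print('table z',np.median(P[m][:,2]))
E
```

```text
top blue 109 [489.  119.7] [22.  31.9] 80.6 mean [489.  119.9]
top foot 760 [ 485.4 -184.7] [105.7  80.6] 70.9 mean [ 480.6 -179.5]
top basket 688 [ 491.3 -316. ] [74.  73.9] 44.4 mean [ 491.5 -316. ]
top tray 3635 [489.3 121.5] [268.9  88.3] 87.0 mean [488.9 121. ]
scene blue 69 [488.9 124.2] [28.2 37. ] 82.0 mean [488.5 124.2]
scene foot 243 [ 497.5 -184.8] [105.9 108.3] 71.4 mean [ 477.9 -168.9]
scene basket 197 [ 484.4 -304.5] [ 61.5 104.3] 27.7 mean [ 487.7 -307.5]
scene tray 2009 [484.5 130. ] [288.4 102.5] 86.8 mean [483.9 141.2]
foot corners [[536.3, -150.9], [504.7, -247.3], [431.7, -223.5], [464.8, -125.9]]
tray corners [[536.7, 249.5], [523.4, -14.7], [440.9, -9.5], [455.9, 254.1]]
table z -0.0005294009313518977
table z 8.426511916914681e-05
```

```bash
cat >> h.py <<'E'
from scipy.spatial.transform import Rotation as Ro
def go(x,y,z,yaw):  # target tcp mm, tool x at yaw deg, tool z down
    s=sense();R=Ro.from_quat(s['tool_rot']);G=Ro.from_euler('ZX',[yaw,180],degrees=True)
    print('t',round(s['time_s'],2),'at',np.round(s['tcp_pos']*1e3,1),'yaw/tilt',np.round(R.as_matrix()[:2,0],3),np.round(R.as_matrix()[:,2],4),'w',round(s['grip_width']*1e3,1),'F',np.round(s['force'],1),s['grip_force'])
    print('shift',np.round(R.inv().apply(np.array([x,y,z])-s['tcp_pos']*1e3),1),'turn',np.round((R.inv()*G).as_rotvec(degrees=True),2))
E
python3 -c "
from h import *
go(485,-185.5,215,-19)"
```

```text
t 0.1 at [ 278.9 -558.8  247.4] yaw/tilt [0.895 0.447] [-8.0e-04  1.6e-03 -1.0e+00] w 85.3 F [ 0.2 -0.7 -0.5] 0.0
shift [ 351.1 -242.    32.8] turn [-1.000e-01  4.000e-02  4.552e+01]
```

Request:
arm_command(moves=[[18,-12,1,0,0,3],[50,-34,4,0,0,7],[86,-59,8,0,0,12],[121,-84,11,0,0,17],[157,-108,14,0,0,22],[192,-133,17,0,0,27],[227,-157,21,0,0,32],[262,-181,24,0,0,36],[297,-205,28,0,0,41],[325,-224,31,0,0,45.5]], claw=85, newtons=20)

```text
time_s: 0.93
tcp_pos: [0.4692, -0.2135, 0.2172]
tool_rot: [0.986, -0.167, -0.0, 0.0]
force: [0.6, -1.2, 0.9]
grip_width: 0.0851
grip_force: 0.0
```

```bash
python3 -c "
from h import *
go(485,-185.5,215,-19)"
```

```text
t 0.93 at [ 469.2 -213.5  217.2] yaw/tilt [ 0.944 -0.329] [-2.e-04  0.e+00 -1.e+00] w 85.1 F [ 0.6 -1.2  0.9] 0.0
shift [  5.7 -31.6   2.2] turn [ 0.    0.01 -0.24]
```

Request:
arm_command(moves=[[2,-10,1,0,0,0],[5,-26,2,0,0,0],[5.7,-31.6,4,0,0,-0.2],[5.7,-31.6,10,0,0,-0.2],[5.7,-31.6,20,0,0,-0.2],[5.7,-31.6,32,0,0,-0.2],[5.7,-31.6,44,0,0,-0.2],[5.7,-31.6,50,0,0,-0.2],[5.7,-31.6,52,0,0,-0.2],[5.7,-31.6,52,0,0,-0.2]])

```text
time_s: 1.77
tcp_pos: [0.4837, -0.1882, 0.1647]
tool_rot: [0.986, -0.164, -0.001, -0.0]
force: [-0.7, -0.6, 0.4]
grip_width: 0.0851
grip_force: 0.0
```

```bash
python3 -c "
from h import *
go(485,-185.5,100,-19)
p,d=grab('scene');q,e=grab('top')
a=cv2.resize(p[140:230,270:370],None,fx=4,fy=4,interpolation=cv2.INTER_CUBIC)
b=cv2.resize(q[200:290,315:415],None,fx=4,fy=4,interpolation=cv2.INTER_CUBIC)
save(np.hstack([a,b]),'pre')"
```

```text
t 1.77 at [ 483.7 -188.2  164.7] yaw/tilt [ 0.946 -0.323] [-1.5e-03  4.0e-04 -1.0e+00] w 85.1 F [-0.7 -0.6  0.4] 0.0
shift [ 0.4 -3.  64.7] turn [0.01 0.09 0.14]
```

View pics/pre.png

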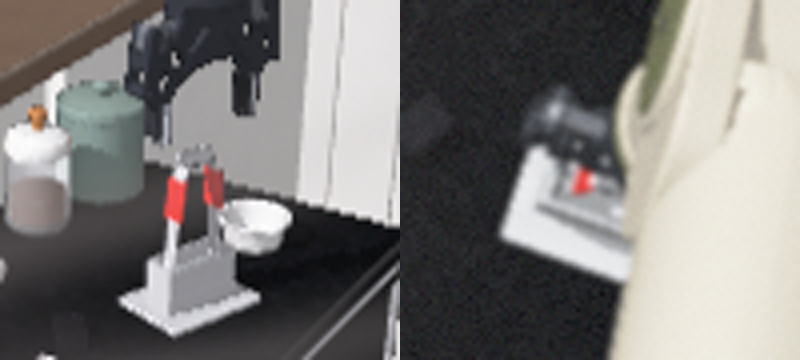

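The open fingers straddle the head: left finger at (160,130), right at (245,105), head at (195,155) in the crop. Aligned, so I descend.

Request:
arm_command(moves=[[0.4,-3,5,0,0,0],[0.4,-3,14,0,0,0],[0.4,-3,24,0,0,0],[0.4,-3,34,0,0,0],[0.4,-3,44,0,0,0],[0.4,-3,53,0,0,0],[0.4,-3,60,0,0,0],[0.4,-3,64,0,0,0],[0.4,-3,64.7,0,0,0],[0.4,-3,64.7,0,0,0]])

```text
time_s: 2.7
tcp_pos: [0.4859, -0.1847, 0.1006]
tool_rot: [0.987, -0.163, -0.0, -0.0]
force: [-0.5, -0.6, 1.2]
grip_width: 0.0853
grip_force: 0.0
```

Request:
arm_command(moves=[[0,0,0,0,0,0],[0,0,0,0,0,0],[0,0,0,0,0,0],[0,0,0,0,0,0],[0,0,0,0,0,0],[0,0,0,0,0,0],[0,0,0,0,0,0],[0,0,0,0,0,0],[0,0,0,0,0,0],[0,0,0,0,0,0]], claw=44.5, newtons=20)

```text
time_s: 3.53
tcp_pos: [0.4866, -0.1849, 0.1017]
tool_rot: [0.987, -0.163, 0.001, 0.0]
force: [-0.1, 0.1, 5.3]
grip_width: 0.0446
grip_force: 8.8
```

```bash
python3 -c "
from h import *
go(485,-185.5,100,-19)"
```

```text
t 3.53 at [ 486.6 -184.9  101.7] yaw/tilt [ 0.947 -0.322] [ 1.8e-03 -5.0e-04 -1.0e+00] w 44.6 F [-0.1  0.1  5.3] 8.764680121676065
shift [-1.3  1.1  1.7] turn [-0.01 -0.1   0.22]
```

Request:
arm_command(moves=[[0,0,-3,0,0,0],[0,0,-9,0,0,0],[0,0,-16,0,0,0],[0,0,-24,0,0,0],[0,0,-32,0,0,0],[0,0,-40,0,0,0],[0,0,-48,0,0,0],[0,0,-55,0,0,0],[0,0,-60,0,0,0],[0,0,-62,0,0,0]])

```text
time_s: 4.37
tcp_pos: [0.4863, -0.1848, 0.1639]
tool_rot: [0.987, -0.163, 0.001, 0.0]
force: [0.0, -0.2, -0.7]
grip_width: 0.0446
grip_force: 6.4
```

```bash
python3 -c "
from h import *
go(489,120,175,-9)
p,d=grab('scene');save(p,'lift',(270,120,370,220),5)"
```

```text
t 4.37 at [ 486.3 -184.8  163.9] yaw/tilt [ 0.947 -0.322] [ 1.3e-03 -4.0e-04 -1.0e+00] w 44.6 F [ 0.  -0.2 -0.7] 6.37705426546745
shift [ -95.6 -289.5  -11.2] turn [ 0.   -0.08 -9.78]
```

View pics/lift.png

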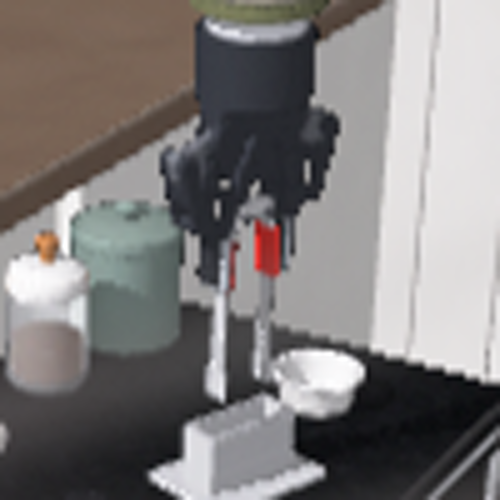

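The tongs are out and upright, jaw tips (215,395) and (262,375), clear above the empty pocket. Now to a point above the blue tablet.

Request:
arm_command(moves=[[-3,-8,-2,0,0,0],[-9,-28,-5,0,0,-1],[-20,-60,-9,0,0,-2.5],[-32,-98,-11,0,0,-4],[-45,-136,-11,0,0,-5.5],[-58,-174,-11,0,0,-7],[-70,-212,-11,0,0,-8.5],[-82,-247,-11,0,0,-9.8],[-90,-272,-11,0,0,-9.8],[-94,-285,-11,0,0,-9.8]])

```text
time_s: 5.25
tcp_pos: [0.4868, 0.1219, 0.1739]
tool_rot: [0.997, -0.074, -0.0, -0.001]
force: [0.2, -0.3, -1.6]
grip_width: 0.0449
grip_force: 6.4
```

Request:
arm_command(moves=[[-1.6,-4.5,0,0,0,0],[-1.6,-4.5,1,0,0,0],[-1.6,-4.5,5,0,0,0],[-1.6,-4.5,11,0,0,0],[-1.6,-4.5,17,0,0,0],[-1.6,-4.5,23,0,0,0],[-1.6,-4.5,28,0,0,0],[-1.6,-4.5,30,0,0,0],[-1.6,-4.5,30,0,0,0],[-1.6,-4.5,30,0,0,0]])

```text
time_s: 6.08
tcp_pos: [0.4878, 0.12, 0.1437]
tool_rot: [0.997, -0.078, -0.0, -0.0]
force: [0.4, -0.1, -0.5]
grip_width: 0.0448
grip_force: 6.4
```

```bash
python3 -c "
from h import *
go(489,120,102,-9)
p,d=grab('scene');q,e=grab('top')
P=cloud('scene',d);m=(abs(P[...,0]-.489)<.05)&(abs(P[...,1]-.12)<.06)&(P[...,2]>.03)&(P[...,2]<.075)&(d>0)
X=P[m]*1e3;print(len(X));
for lo in range(30,75,4):
  Y=X[(X[:,2]>=lo)&(X[:,2]<lo+4)]
  if len(Y)>2:
    hi=Y[:,1]>120;print(lo,len(Y),[ (np.round(Y[k].mean(0),1).tolist(),int(k.sum())) for k in(hi,~hi) if k.sum()])
a=cv2.resize(p[200:290,210:310],None,fx=6,fy=6,interpolation=cv2.INTER_CUBIC)
b=cv2.resize(q[205:295,195:295],None,fx=2,fy=2,interpolation=cv2.INTER_CUBIC)
W=np.zeros((540,800,3),np.uint8);W[:,:600]=a;W[:180,600:]=b;save(W,'over')"
```

```text
t 6.08 at [487.8 120.  143.7] yaw/tilt [ 0.988 -0.156] [-2.e-04  1.e-04 -1.e+00] w 44.8 F [ 0.4 -0.1 -0.5] 6.378345913253725
shift [ 1.2 -0.2 41.7] turn [-0.    0.01  0.01]
70
50 14 [([491.6, 142.1, 51.6], 5), ([483.9, 101.5, 52.9], 9)]
54 9 [([490.0, 142.2, 55.8], 6), ([483.2, 101.4, 56.8], 3)]
58 12 [([491.6, 141.9, 59.4], 7), ([483.8, 100.5, 59.6], 5)]
62 14 [([485.5, 142.5, 63.5], 5), ([484.3, 100.9, 63.8], 9)]
66 9 [([490.0, 142.5, 68.0], 7), ([481.2, 101.7, 67.9], 2)]
70 8 [([492.9, 141.6, 72.4], 5), ([487.7, 99.7, 71.5], 3)]
74 3 [([482.9, 146.9, 74.8], 1), ([480.1, 103.3, 74.3], 2)]
```

View pics/over.png

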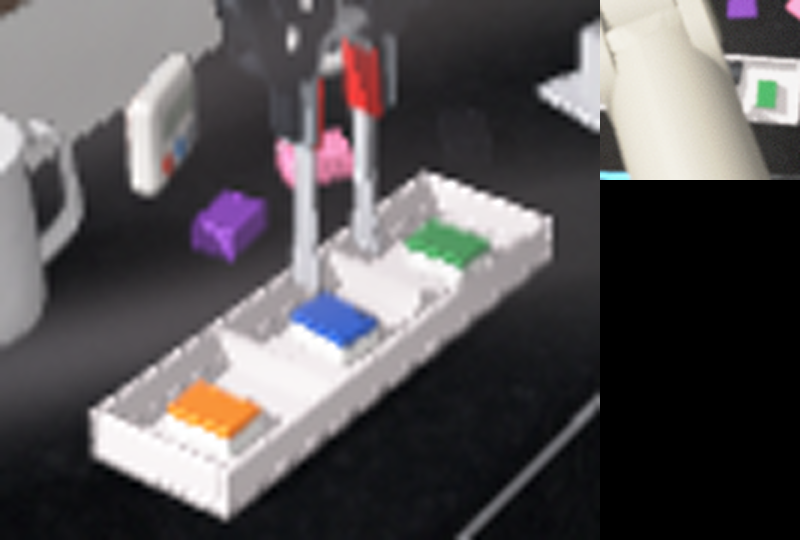

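The tongs hang over the middle compartment. The jaw tips (307,285) and (367,248) straddle the blue tablet (335,318). Checking that numerically in the same camera.

```bash
python3 -c "
from h import *
f=lambda L,z:onplane('scene',[[210+x/6,200+y/6] for x,y in L],z).round(1).tolist()
print('near jaw tip L/R corners',f([(295,285),(318,288)],.049))
print('far jaw tip',f([(356,246),(378,250)],.049))
print('blue top corners',f([(325,292),(378,322),(345,347),(291,320)],.020))
z=np.load('scene.npz');h=cv2.cvtColor(z['p'],cv2.COLOR_RGB2HSV)
"
```

```text
near jaw tip L/R corners [[493.5, 146.6], [482.9, 142.7]]
far jaw tip [[488.2, 102.8], [477.3, 99.9]]
blue top corners [[503.1, 108.3], [467.1, 115.6], [468.7, 141.5], [503.1, 137.1]]
```

Request:
arm_command(moves=[[0.5,-1,2,0,0,0],[0.5,-1,6,0,0,0],[0.5,-1,11,0,0,0],[0.5,-1,17,0,0,0],[0.5,-1,23,0,0,0],[0.5,-1,29,0,0,0],[0.5,-1,34,0,0,0],[0.5,-1,38,0,0,0],[0.5,-1,40,0,0,0],[0.5,-1,40.5,0,0,0]])

```text
time_s: 7.02
tcp_pos: [0.4882, 0.1209, 0.1028]
tool_rot: [0.997, -0.078, -0.0, 0.0]
force: [-0.4, 0.4, -0.2]
grip_width: 0.0445
grip_force: 6.4
```

```bash
python3 -c "
from h import *
go(489,120,103,-9)
p,d=grab('scene');save(p,'down',(220,200,310,270),6)"
```

```text
t 7.02 at [488.2 120.9 102.8] yaw/tilt [ 0.988 -0.156] [-7.e-04 -0.e+00 -1.e+00] w 44.5 F [-0.4  0.4 -0.2] 6.378654502623249
shift [ 1.   0.8 -0.2] turn [0.01 0.04 0.02]
```

View pics/down.png

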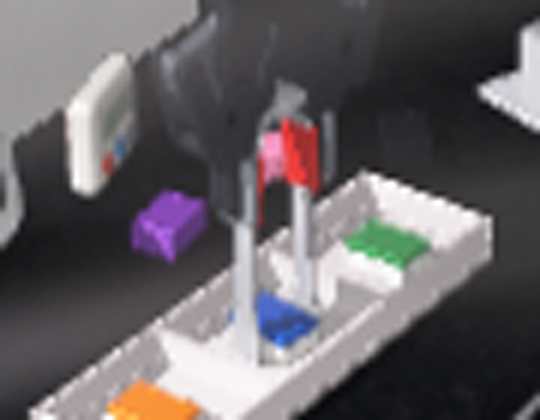

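The jaws stand on either side of the blue tablet: near jaw tip (245,360), far (310,300), tablet (275,318). Squeeze.

Request:
arm_command(moves=[[0,0,0,0,0,0],[0,0,0,0,0,0],[0,0,0,0,0,0],[0,0,0,0,0,0],[0,0,0,0,0,0],[0,0,0,0,0,0],[0,0,0,0,0,0],[0,0,0,0,0,0],[0,0,0,0,0,0],[0,0,0,0,0,0]], claw=30, newtons=28)

```text
time_s: 7.9
tcp_pos: [0.4884, 0.121, 0.1033]
tool_rot: [0.997, -0.078, 0.0, -0.0]
force: [0.1, 0.0, -0.7]
grip_width: 0.0394
grip_force: 34.1
```

Request:
arm_command(moves=[[0,0,-1,0,0,0],[0,0,-4,0,0,0],[0,0,-9,0,0,0],[0,0,-15,0,0,0],[0,0,-22,0,0,0],[0,0,-30,0,0,0],[0,0,-39,0,0,0],[0,0,-47,0,0,0],[0,0,-53,0,0,0],[0,0,-56,0,0,0]])

```text
time_s: 8.73
tcp_pos: [0.4889, 0.1211, 0.1607]
tool_rot: [0.997, -0.078, 0.001, -0.0]
force: [0.4, 0.5, -0.5]
grip_width: 0.0392
grip_force: 34.1
```

```bash
python3 -c "
from h import *
go(491.5,-316,230,-19)
p,d=grab('scene');save(p,'held',(220,170,310,270),6)"
```

```text
t 8.73 at [488.9 121.1 160.7] yaw/tilt [ 0.988 -0.156] [ 1.7e-03  4.0e-04 -1.0e+00] w 39.2 F [ 0.4  0.5 -0.5] 34.093292355537415
shift [ 70.9 431.3 -69.4] turn [-0.04 -0.09 10.02]
```

View pics/held.png

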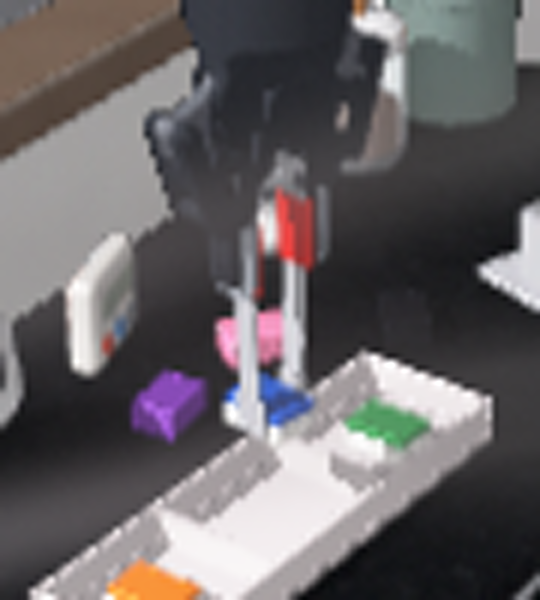

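The blue tablet (268,400) is held between the jaws above its now empty compartment. On to the basket.

Request:
arm_command(moves=[[0,1,-5,0,0,0],[1,6,-14,0,0,0],[3,18,-26,0,0,0],[6,38,-40,0,0,0],[11,65,-52,0,0,0],[16,97,-61,0,0,0],[22,131,-67,0,0,0],[27,165,-69,0,0,0],[33,199,-69,0,0,0],[38,233,-69,0,0,0]])

```text
time_s: 9.62
tcp_pos: [0.4893, -0.1172, 0.2291]
tool_rot: [0.997, -0.078, 0.0, 0.0]
force: [0.7, 0.0, -1.1]
grip_width: 0.0397
grip_force: 34.1
```

Request:
arm_command(moves=[[5.5,33,0,0,0,0],[11,65,0,0,0,0],[16,95,0,0,0,0],[20,122,0,0,0,0],[24,146,0,0,0,0],[27,166,0,0,0,0],[29.5,181,0,0,0,0],[31,190,0,0,0,0],[32,195,0,0,0,0],[33,198,0,0,0,0]])

```text
time_s: 10.45
tcp_pos: [0.4913, -0.3157, 0.2283]
tool_rot: [0.997, -0.078, -0.0, -0.0]
force: [0.1, 0.8, -1.3]
grip_width: 0.0395
grip_force: 34.1
```

Request:
arm_command(moves=[[0,0,0,0,0,0],[0,0,0,0,0,0],[0,0,0,0,0,0],[0,0,0,0,0,0],[0,0,0,0,0,0],[0,0,0,0,0,0],[0,0,0,0,0,0],[0,0,0,0,0,0],[0,0,0,0,0,0],[0,0,0,0,0,0]])

```text
time_s: 11.28
tcp_pos: [0.4913, -0.3158, 0.2283]
tool_rot: [0.997, -0.078, 0.0, -0.0]
force: [0.9, -0.0, -1.4]
grip_width: 0.0395
grip_force: 34.1
```

```bash
python3 -c "
from h import *
go(491.5,-316,230,-9)
p,d=grab('scene')
P=cloud('scene',d);h=cv2.cvtColor(p,cv2.COLOR_RGB2HSV)
m=(abs(h[...,0].astype(int)-112)<12)&(h[...,1]>100)&(abs(P[...,0]-.49)<.06)&(abs(P[...,1]+.316)<.06)
print(m.sum(),np.round(np.median(P[m],0)*1e3,1));save(p,'fin',(280,80,390,210),4.5)"
```

```text
t 11.28 at [ 491.3 -315.8  228.3] yaw/tilt [ 0.988 -0.156] [ 0.e+00  1.e-04 -1.e+00] w 39.5 F [ 0.9 -0.  -1.4] 34.09369111061096
shift [ 0.3  0.1 -1.7] turn [-0.   -0.    0.02]
22 [ 481.5 -309.7  143.9]
```

View pics/fin.png

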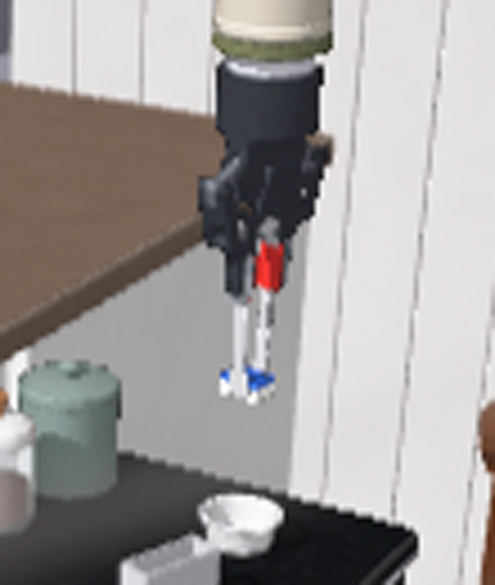

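The tablet (248,383) is held in the upright tongs, blue top about 14 cm up, over the basket (240,525). Handing in.

```bash
python3 -c "
from h import *
print(close_job())"
```

```text
the job is handed in; nothing more can be done
None
```

I handed the job in at about 11 s of the 45 s limit, with the blue tablet held in the upright tongs over the middle of the basket and its underside about 12–13 cm above the work top; no verdict came back.

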